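Stop the test jig and throw its counterweighted guard open

TASK

The test on the bench jig is finished: press the mushroom-headed stop button on the control box fully in, then push the jig's counterweighted clear guard up past its balance point, without flinging or forcing it, so that it swings back onto its rear buffers and stays open by itself. It is all done by pressing and pushing with the fingertips: do not press the start button, and leave the unit in the jig and all the other things on the bench where they are.

Things in the scene. Friction and masses are not known exactly. Their poses are not given: they have to be found in the camera images.
- jig: Bench test jig, fixed: grey steel housing 190 (x) x 290 (y) x 100 high with an aluminium deck, under a clear guard. Origin: centre of its underside on the bench; x points from its front (a small display window, two lamps, vent slots) to its rear, z up; turned up to 0.25 rad from the world axes. Front face at x = -95 mm.
- guard (a joint): Guard angle, rad: 0 shut (at the start), 1.75 fully open on two rubber buffers behind the jig. Clear hood 232 wide, 176 deep, 82 high with aluminium edges, hinged along its rear; steel counterweight bar behind the hinge. Balance at 0.73 to 0.83: below that it falls shut, above it swings open (damped, at most 2 rad/s, taking up to 2.5 s). Starting it up takes 2 to 3 N at the lift tab. No latch.
- guard_lip (a point): Middle of the foremost edge of the guard's lift tab: an aluminium plate at the middle of its lower front, 120 wide (y), 4 thick, standing 37 out, with a rolled round edge 10 thick (centre line 5 mm behind this point). Shut, the point lies at x = -132, z = 105 mm in the jig's frame, with free space under the tab down to the bench and 37 mm back to the housing. Axes as the jig's when shut; turns with the guard.
- guard_hinge (a point): Middle of the guard's hinge line (along y), fixed on the jig at x = 85, z = 135 mm in its frame; same axes as the jig. Shut, guard_lip lies 217 mm in front of it and 30 mm below; as the guard opens the lip rises and goes back about it, to 355 mm above the bench.
- control_box: Grey control box fixed on the bench, left or right of the jig, 140 (x) x 75 (y) x 57 high, two buttons on top. Origin: centre of its underside; z up.
- stop_button (a joint): Travel of the stop button, m: 0 out, 0.006 fully in, springs back; 2 N to start, 7 N fully in. It has the large domed black mushroom head, 40 in diameter, standing 35 above the box, at the +x end (30 mm from the centre).
- stop_top (a point): Top centre of the stop button's dome, 90 mm above the bench when out; moves with the button. Pressed straight down.
- start_button (a joint): Travel of the start button, m: 0 out, 0.004 fully in. Small flat black plunger, 25 in diameter, sunk level with a steel collar of 38 mm, 35 mm from the box's centre towards -x. Not to be pressed.
- start_top (a point): Top centre of the start button, 73 mm above the bench.
- tested_unit: Loose contactor 70 x 45 x 60 high in the jig's nest under the guard; origin under its centre. Stays where it is.
- next_unit: Loose contactor like it, on the bench in front of the jig on the right; origin under its centre.
- meter: Loose black hand meter lying flat, 155 (x) x 78 x 45 high, on the side of the jig opposite to the control box; origin under its centre.
- screwdriver: Loose screwdriver, 150 long, under 35 high, lying in front of the jig roughly along y; origin under its middle.
- ferrule_tray: Loose white tray 100 x 70 x 30 high, six compartments, in front of the jig on the left; origin under its centre.
- tape: Loose black roll of tape, 90 in diameter, 19 high, behind on the right; origin under its centre.
- spray_can: Loose white spray can, 58 in diameter, 190 high, standing behind on the left; origin under its centre.

How it is judged:
By the outcome, as a careful person would: the job done as asked, in the order asked, and still so for the second after the job is handed in, with the robot touching nothing.
It also fails if it takes over 53 s, if anything falls off the work surface, if the arm or the gripper's body presses on something with over 40 N, if the wrist force passes 120 N, or if a joint passes its speed limit or range.

ROBOT

A 6-joint arm with a two-finger parallel gripper is mounted at the origin on the work surface. World frame = base frame: x ahead of the robot, y to its left, z up, the work surface at z = 0. Lengths are in mm, angles in rad, forces in N, time in s.
With the tool pointing down it reaches from about 300 to 775 mm from the base axis. Payload 14.6 kg.
Tool frame: the origin (TCP) lies midway between the tips of the shut fingers; the grasp point (between the pads) lies 19 mm behind it; z points along the fingers, y is the direction in which the jaws open and shut (so a half turn about z gives the same grasp; the last joint's range is limited). The gripper opens to 94 mm and grips with 3 to 60 N. Pads are 16 mm wide; open, the fingers measure 119 mm over their backs; the gripper's body (75 mm by 177 mm) begins 78 mm behind the grasp point.
Start: joints at [-1.227, 0.3, 1.521, -0, 1.321, -0.067], TCP at [219.631, -504.234, 205.446] pointing down, gripper open.
Joint ranges: [-3.03, 3.03], [-0.79, 2.21], [0.23, 2.52], [-1.04, 4.18], [0, 3.07], [-2.55, 2.55]. Speed limits (rad/s): [2.22, 2.22, 2.57, 3.14, 3.14, 3.14].

INTERFACE

Orientations are given as [roll, pitch, yaw] about the fixed x, y, z axes, in that order (R = Rz(yaw) Ry(pitch) Rx(roll)).
In Python, from cell import manip gives the robot as it stands.
- The arm moves only by the tool play_rows, never from a script. Its argument "commands" is a list of rows, each an object of numbers: "x", "y", "z": the shift along the tool's x, y, z in m; "wx", "wy", "wz": the turn, a rotation vector about the tool's x, y, z in degrees; "grip": the opening, from 0 (shut) to 1 (fully open). In form: [{"x": .., "y": .., "z": .., "wx": .., "wy": .., "wz": .., "grip": ..}, ...]. A call has 1 to 20 rows; each row shifts and turns the commanded pose from where the row before left it, along the tool's axes as they then stand; what a row does not reach is not made up. A row lasts 1/8 s, in which the tool goes at most 62.5 mm and 10.7 degrees, less where a joint would pass 70% of its speed; a pose out of reach is approached as far as the arm can. A call is refused whole if a number of a shift passes 0.0625 or a number of a turn 10.7, either way. A call with a gripper value outside its range is refused whole. The fingers move at their own pace and stop on an object; "squeeze" is the grip in N (left out, the last holds). Time passes only in rows, so rows that do not move let the fingers close. It gives the time, the measured TCP pose, the force and the opening at its end, in the units of the state.
- manip.read_state(): the state, without advancing time (a new reading comes with each control period).
- manip.camera(name): name is "scene" or "side" or "wrist"; returns (picture, depth): 420x560x3 uint8, red, green, blue; 420x560 float32, mm along the optical axis (not along the pixel's ray), 0 where there is no reading.
- manip.camera_info(name): a dict with "intrinsics" (3x3 intrinsics, pixels), "camera_from_world" (4x4, takes a point from world to camera coordinates); the wrist camera has in their place "tool_from_camera" (4x4, takes a point from camera to tool coordinates, whose origin is the TCP and whose axes are the flange's). Camera axes: x right, y up, looking along -z (the intrinsics and any distortion apply to the point x, -y, -z); pixel columns grow to the right and rows downward; lengths in mm; the calibration is good to about 2 mm. A picture is of the moment at which its call begins: read the wrist's pose just before it. camera_info takes no time and is no camera call.
- manip.sign_off(): hands the job in, once; it reports no verdict.
The state is a dict: "clock": time; "joints": joint angles; "qd": joint speeds; "effort": joint torques, N m; "eef_pos": TCP position; "eef_rot": TCP orientation; "wrist_force": force on the tool from outside, world axes, zero at the start; "moment": the same for the moment, N m; "finger_gap": finger opening in mm.
Only numpy, scipy, OpenCV 4.12 (cv2) and the standard library are available. Lean on these libraries where they do the work, as an engineer would, in place of code of your own. Each camera call takes 0.05 s, during which the arm holds its last target.

## Working session

There is one attempt and no reset: what is moved stays moved. The work goes in short steps, Python scripts to look and compute and a tool call to move; the robot and the scene stay as the last step left them, time stands still between calls to the robot, and variables do not carry over. Pictures are saved under pics/ and viewed, and the job is handed in when it is done.

Besides the shell and the picture viewer there is one more tool, called after "Request:" by a JSON object that holds its "name" and its "arguments". play_rows: Moves the arm, as the interface text tells. Its arguments: {"type":"object","properties":{"commands":{"type":"array"},"squeeze":{"type":"number"}},"required":["commands"]}

```bash
mkdir -p pics
cat > h.py <<'E'
import numpy as np, cv2
from cell import manip
def snap(n,f):
    p,d=manip.camera(n); cv2.imwrite(f'pics/{f}.png',p[:,:,::-1]); np.savez(f'pics/{f}.npz',p=p,d=d); return p,d
def cloud(n,d):
    i=manip.camera_info(n);K=np.array(i['intrinsics']);T=np.linalg.inv(np.array(i['camera_from_world']))
    v,u=np.mgrid[:d.shape[0],:d.shape[1]]
    X=(u-K[0,2])/K[0,0]*d;Y=-(v-K[1,2])/K[1,1]*d
    P=np.stack([X,Y,-d,np.ones_like(d)],-1)@T.T
    return P[...,:3]
E
python3 - <<'E'
from h import *
s=manip.read_state();print(s)
for n in('scene','side'):
    p,d=snap(n,n+'0');print({k:np.round(v,3).tolist() if not isinstance(v,(str,dict)) else v for k,v in manip.camera_info(n).items()},(d>0).mean())
E
```

```text
{'clock': 0.0, 'joints': array([-1.22659409e+00,  3.00465331e-01,  1.52157560e+00, -1.76210305e-05,
        1.32069865e+00, -6.66055509e-02]), 'qd': array([-1.48790875e-03,  1.52066873e-03,  2.91426263e-04, -1.04034270e-04,
       -5.30474636e-04, -3.80038723e-05]), 'effort': array([ 2.42406713e-03, -5.31804657e+01, -3.52726829e+01,  7.08469399e-02,
        2.44584493e-02, -1.20917139e-04]), 'eef_pos': array([ 219.54461469, -503.99746243,  204.89181247]), 'eef_rot': array([-3.14044713e+00, -5.93052044e-05,  4.10812128e-01]), 'wrist_force': array([-0.05894548, -0.09135185,  0.54510825]), 'moment': array([0.00356084, 0.01884241, 0.02394108]), 'finger_gap': 93.9707970895851}
{'intrinsics': [[403.586, 0.0, 274.466], [0.0, 403.586, 209.046], [0.0, 0.0, 1.0]], 'camera_from_world': [[-0.108, 0.994, 0.007, 70.077], [-0.656, -0.077, 0.751, 296.6], [0.747, 0.077, 0.661, -1529.427], [0.0, 0.0, 0.0, 1.0]]} 0.9958333333333333
{'intrinsics': [[528.614, 0.0, 287.081], [0.0, 528.614, 212.666], [0.0, 0.0, 1.0]], 'camera_from_world': [[-0.811, -0.585, 0.0, 472.881], [0.385, -0.533, 0.753, -291.621], [-0.441, 0.611, 0.658, -1111.545], [0.0, 0.0, 0.0, 1.0]]} 0.9960289115646258
```

View pics/scene0.png

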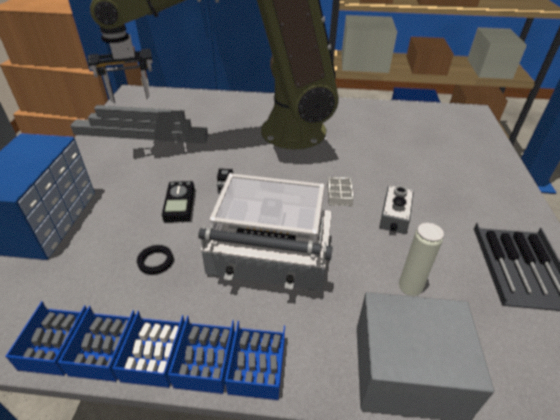

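View pics/side0.png

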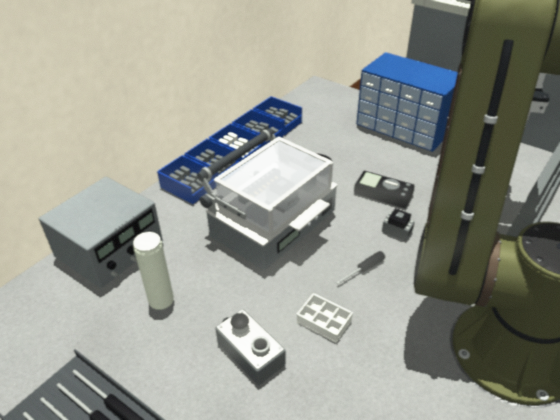

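Run:
```python
from h import *
a=np.load('pics/scene0.npz');b=np.load('pics/side0.npz')
A=a['p'][165:285,195:425,::-1];cv2.imwrite('pics/z1.png',cv2.resize(A,None,fx=3.4,fy=3.4,interpolation=2))
B=b['p'][130:390,190:400,::-1];cv2.imwrite('pics/z2.png',cv2.resize(B,None,fx=2.3,fy=2.3,interpolation=2))
for n,q in(('scene',a),('side',b)):
    P=cloud(n,q['d'])
    x,y,z=P[...,0],P[...,1],P[...,2]
    print(n,'bench z',np.median(z[(z<30)&(z>-30)]))
    # stop dome: high pts around box
    for (u,v) in ([(400,190),(398,202),(397,215),(393,227)] if n=='scene' else [(239,321),(261,345),(250,335),(260,365)]): print(u,v,P[v,u].round(0))
```

```text
scene bench z -2.2204281054522426
400 190 [407. 335.  68.]
398 202 [483. 317.  85.]
397 215 [502. 318.  55.]
393 227 [526. 309.  31.]
side bench z 2.9139564094710977
239 321 [466. 326.  92.]
261 345 [403. 336.  75.]
250 335 [443. 322.  60.]
260 365 [383. 367.  63.]
```

View pics/z1.png

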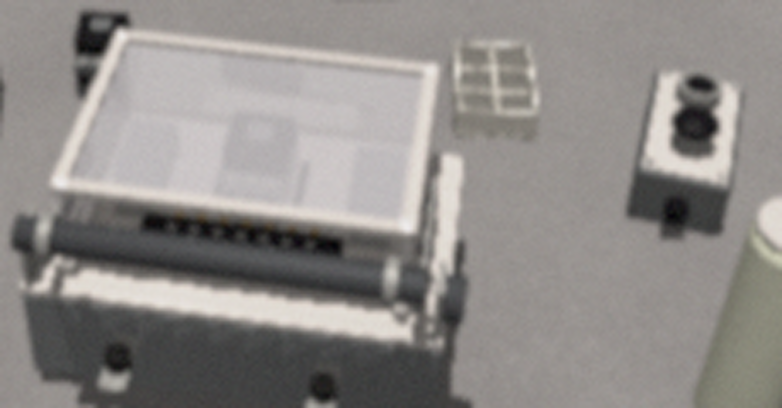

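View pics/z2.png

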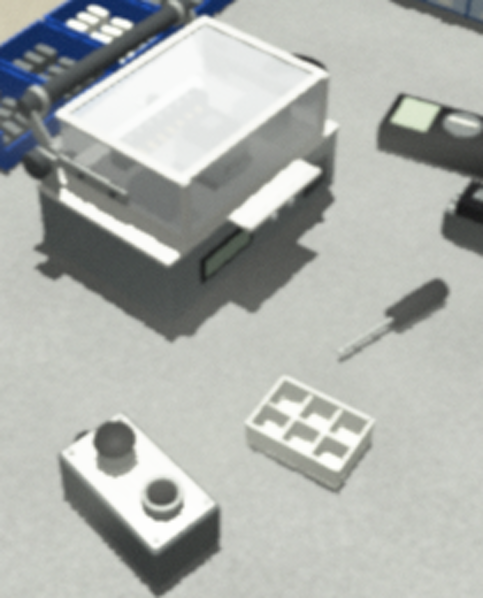

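Run:
```python
from h import *
b=np.load('pics/side0.npz');a=np.load('pics/scene0.npz')
P=cloud('side',b['d']);g=cv2.cvtColor(b['p'],cv2.COLOR_RGB2GRAY)
Q=cloud('scene',a['d'])
for n,C in(('side',P),('scene',Q)):
    x,y,z=C[...,0],C[...,1],C[...,2]
    m=(z>80)&(z<110)&(x>420)&(x<520)&(y>280)&(y<370)
    print(n,'stop',m.sum(),C[m].mean(0).round(1),C[m].max(0).round(1),C[m].min(0).round(1))
    m=(z>50)&(z<66)&(x>340)&(x<560)&(y>250)&(y<400)
    pts=C[m][:,:2].astype(np.float32); print('box',cv2.minAreaRect(pts),len(pts), np.median(C[m][:,2]))
# tab
x,y,z=P[...,0],P[...,1],P[...,2]
m=np.zeros(z.shape,bool);m[190:240,285:340]=1
m&=(z>90)&(z<120)&(g>170)
ys,xs=np.nonzero(m)
out=cv2.cvtColor(g,cv2.COLOR_GRAY2BGR);out[m]=(0,0,255)
cv2.imwrite('pics/m1.png',cv2.resize(out[130:290,190:350],None,fx=3.7,fy=3.7,interpolation=0))
print('tab',m.sum(),cv2.minAreaRect(P[m][:,:2].astype(np.float32)),P[m].min(0),P[m].max(0))
def ray(n,u,v,zz):
    i=manip.camera_info(n);K=np.array(i['intrinsics']);T=np.linalg.inv(np.array(i['camera_from_world']))
    d=T[:3,:3]@np.array([(u-K[0,2])/K[0,0],-(v-K[1,2])/K[1,1],-1]);o=T[:3,3]
    return o+d*(zz-o[2])/d[2]
# hood top corners scene (z1 px /3.4+offset) ; 
hs=[(120,35),(437,68),(412,232),(58,185)]
for u,v in hs: print('hood',ray('scene',195+u/3.4,165+v/3.4,180).round(0), Q[round(165+v/3.4),round(195+u/3.4)].round(0))
hs=[(207,18),(327,72),(188,183),(57,115)]
for u,v in hs: print('hood side',ray('side',190+u/2.3,130+v/2.3,180).round(0), P[round(130+v/2.3),round(190+u/2.3)].round(0))
for u,v in [(245,230),(322,178),(232,217),(302,160)]: print('tab',ray('side',190+u/2.3,130+v/2.3,105).round(0))
```

```text
side stop 247 [467.4 322.9  89.3] [489.6 339.9  97.8] [450.1 302.5  80.6]
box ((439.99346923828125, 326.8816833496094), (77.30845642089844, 140.94418334960938), 77.31410217285156) 1636 58.72365128882217
scene stop 103 [477.3 321.3  84.9] [493.8 339.3  89.5] [453.4 304.4  80. ]
box ((446.0404357910156, 328.02423095703125), (74.0997314453125, 139.31625366210938), 77.68519592285156) 625 54.24866852133766
tab 462 ((524.1333618164062, -17.517425537109375), (139.9048309326172, 37.68266677856445), 88.11054992675781) [503.96758152 -88.05303393  94.44431874] [544.79476285  52.13818916 116.95701858]
hood [ 543. -124.  180.] [ 546. -124.  183.]
hood [556. 109. 180.] [315. 123.  -5.]
hood [725.  97. 180.] [728.  96. 183.]
hood [ 708. -133.  180.] [ 712. -132.  185.]
hood side [ 714. -149.  180.] [ 705. -137.  189.]
hood side [ 545. -139.  180.] [ 656. -331.   24.]
hood side [556.  96. 180.] [553. 100. 183.]
hood side [731.  90. 180.] [723.  97. 188.]
tab [518.  52. 105.]
tab [498. -63. 105.]
tab [541.  44. 105.]
tab [532. -76. 105.]
```

View pics/m1.png

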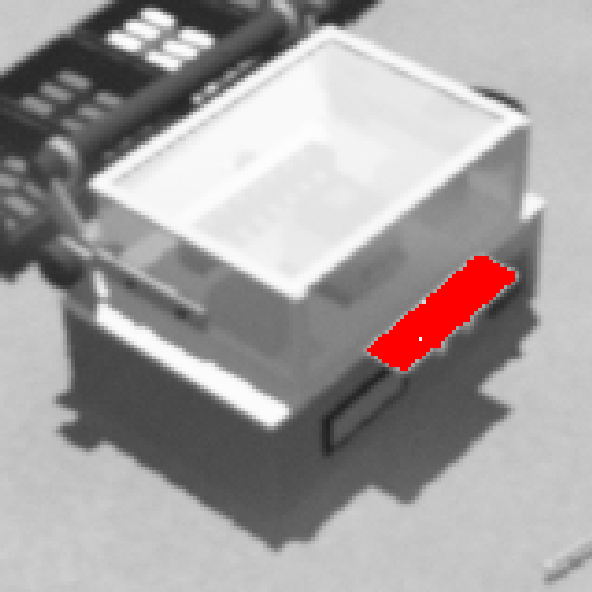

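Request:
{"name": "play_rows", "arguments": {"commands": [{"wz": 7.85, "grip": 0}, {"wz": 7.85, "grip": 0}, {"wz": 7.84, "grip": 0}, {"grip": 0}, {"x": 0.016, "y": -0.0515, "grip": 0}, {"x": 0.016, "y": -0.0515, "grip": 0}, {"x": 0.016, "y": -0.0515, "grip": 0}, {"x": 0.016, "y": -0.0515, "grip": 0}, {"x": 0.016, "y": -0.0515, "grip": 0}, {"x": 0.016, "y": -0.0515, "grip": 0}, {"x": 0.016, "y": -0.0515, "grip": 0}, {"x": 0.016, "y": -0.0515, "grip": 0}]}}

```text
$.commands[0]: bad value
```

```bash
cat > st.py <<'E'
from h import *
import json
s=manip.read_state()
for k in('clock','joints','eef_pos','eef_rot','wrist_force','finger_gap'): print(k,np.round(s[k],4))
open('log.jsonl','a').write(json.dumps([s['joints'].tolist(),s['eef_pos'].tolist(),s['eef_rot'].tolist()])+'\n')
E
python3 st.py
```

```text
clock 0.1
joints [-1.2266  0.3004  1.5215  0.      1.3207 -0.0666]
eef_pos [ 219.5568 -504.0389  204.9642]
eef_rot [-3.1406e+00 -1.0000e-04  4.1080e-01]
wrist_force [-0.3133  0.8922 -0.1328]
finger_gap 93.9846
```

Request:
{"name": "play_rows", "arguments": {"commands": [{"x": 0.0, "y": 0.0, "z": 0.0, "wx": 0.0, "wy": 0.0, "wz": 7.85, "grip": 0.0}, {"x": 0.0, "y": 0.0, "z": 0.0, "wx": 0.0, "wy": 0.0, "wz": 7.85, "grip": 0.0}, {"x": 0.0, "y": 0.0, "z": 0.0, "wx": 0.0, "wy": 0.0, "wz": 7.84, "grip": 0.0}, {"x": 0.0, "y": 0.0, "z": 0.0, "wx": 0.0, "wy": 0.0, "wz": 0.0, "grip": 0.0}]}}

```text
clock: 0.6
eef_pos: [219.6, -504.1, 205.2]
eef_rot: [-3.141, 0.0, 0.001]
wrist_force: [0.1, 0.2, 0.2]
finger_gap: 57.2
```

```bash
python3 st.py
```

```text
clock 0.6
joints [-1.2266  0.3001  1.5213 -0.      1.3207  0.3434]
eef_pos [ 219.5786 -504.1198  205.1848]
eef_rot [-3.1411e+00  2.0000e-04  8.0000e-04]
wrist_force [0.1092 0.2099 0.2265]
finger_gap 57.2485
```

Request:
{"name": "play_rows", "arguments": {"commands": [{"x": 0.016, "y": -0.0515, "z": 0.0, "wx": 0.0, "wy": 0.0, "wz": 0.0, "grip": 0.0}, {"x": 0.016, "y": -0.0515, "z": 0.0, "wx": 0.0, "wy": 0.0, "wz": 0.0, "grip": 0.0}, {"x": 0.016, "y": -0.0515, "z": 0.0, "wx": 0.0, "wy": 0.0, "wz": 0.0, "grip": 0.0}, {"x": 0.016, "y": -0.0515, "z": 0.0, "wx": 0.0, "wy": 0.0, "wz": 0.0, "grip": 0.0}, {"x": 0.016, "y": -0.0515, "z": 0.0, "wx": 0.0, "wy": 0.0, "wz": 0.0, "grip": 0.0}, {"x": 0.016, "y": -0.0515, "z": 0.0, "wx": 0.0, "wy": 0.0, "wz": 0.0, "grip": 0.0}, {"x": 0.016, "y": -0.0515, "z": 0.0, "wx": 0.0, "wy": 0.0, "wz": 0.0, "grip": 0.0}, {"x": 0.016, "y": -0.0515, "z": 0.0, "wx": 0.0, "wy": 0.0, "wz": 0.0, "grip": 0.0}]}}

```text
clock: 1.6
eef_pos: [347.8, -90.6, 205.6]
eef_rot: [3.141, -0.001, 0.003]
wrist_force: [0.9, 0.2, -0.1]
finger_gap: 0.1
```

```bash
python3 st.py
```

```text
clock 1.6
joints [-0.3568 -0.1436  1.9987  0.      1.2859  1.2105]
eef_pos [347.7939 -90.5687 205.6153]
eef_rot [ 3.1414e+00 -6.0000e-04  3.5000e-03]
wrist_force [ 0.877   0.1755 -0.1105]
finger_gap 0.1428
```

Request:
{"name": "play_rows", "arguments": {"commands": [{"x": 0.016, "y": -0.0515, "z": 0.0, "wx": 0.0, "wy": 0.0, "wz": 0.0, "grip": 0.0}, {"x": 0.016, "y": -0.0515, "z": 0.0, "wx": 0.0, "wy": 0.0, "wz": 0.0, "grip": 0.0}, {"x": 0.016, "y": -0.0515, "z": 0.0, "wx": 0.0, "wy": 0.0, "wz": 0.0, "grip": 0.0}, {"x": 0.016, "y": -0.0515, "z": 0.0, "wx": 0.0, "wy": 0.0, "wz": 0.0, "grip": 0.0}, {"x": 0.016, "y": -0.0515, "z": 0.0, "wx": 0.0, "wy": 0.0, "wz": 0.0, "grip": 0.0}, {"x": 0.016, "y": -0.0515, "z": 0.0, "wx": 0.0, "wy": 0.0, "wz": 0.0, "grip": 0.0}, {"x": 0.016, "y": -0.0515, "z": 0.0, "wx": 0.0, "wy": 0.0, "wz": 0.0, "grip": 0.0}, {"x": 0.014, "y": -0.051, "z": 0.0, "wx": 0.0, "wy": 0.0, "wz": 0.0, "grip": 0.0}]}}

```text
clock: 2.6
eef_pos: [473.9, 321.1, 205.3]
eef_rot: [3.141, 0.0, 0.004]
wrist_force: [-0.2, 0.7, -0.8]
finger_gap: 0.6
```

```bash
python3 st.py
```

```text
clock 2.6
joints [ 5.3150e-01  3.5020e-01  1.4550e+00 -1.0000e-04  1.3364e+00  2.0984e+00]
eef_pos [473.9237 321.0612 205.2735]
eef_rot [3.1414 0.     0.0039]
wrist_force [-0.2007  0.7096 -0.8095]
finger_gap 0.5754
```

Request:
{"name": "play_rows", "arguments": {"commands": [{"x": 0.0, "y": 0.0, "z": 0.03, "wx": 0.0, "wy": 0.0, "wz": 0.0, "grip": 0.0}, {"x": 0.0, "y": 0.0, "z": 0.03, "wx": 0.0, "wy": 0.0, "wz": 0.0, "grip": 0.0}, {"x": 0.0, "y": 0.0, "z": 0.02, "wx": 0.0, "wy": 0.0, "wz": 0.0, "grip": 0.0}, {"x": 0.0, "y": 0.0, "z": 0.0, "wx": 0.0, "wy": 0.0, "wz": 0.0, "grip": 0.0}]}}

```text
clock: 3.1
eef_pos: [473.0, 318.9, 124.1]
eef_rot: [3.14, 0.003, 0.003]
wrist_force: [0.0, 0.4, -0.4]
finger_gap: 0.3
```

```bash
python3 st.py; python3 -c "
from h import *
print(np.array(manip.camera_info('wrist')['tool_from_camera']).round(3))
p,d=snap('wrist','w1');p,d=snap('side','s1')
cv2.imwrite('pics/s1z.png',cv2.resize(p[200:400,160:400,::-1],None,fx=3,fy=3))"
```

```text
clock 3.1
joints [ 0.529   0.4239  1.5498 -0.      1.1708  2.097 ]
eef_pos [473.0366 318.8881 124.1159]
eef_rot [3.1401e+00 2.5000e-03 2.8000e-03]
wrist_force [ 0.0353  0.3506 -0.3874]
finger_gap 0.2631
[[ 0.00000e+00  9.70000e-01  2.41000e-01  7.00000e+01]
 [ 1.00000e+00 -0.00000e+00 -1.00000e-03 -0.00000e+00]
 [-0.00000e+00  2.41000e-01 -9.70000e-01 -1.79541e+02]
 [ 0.00000e+00  0.00000e+00  0.00000e+00  1.00000e+00]]
```

View pics/s1z.png

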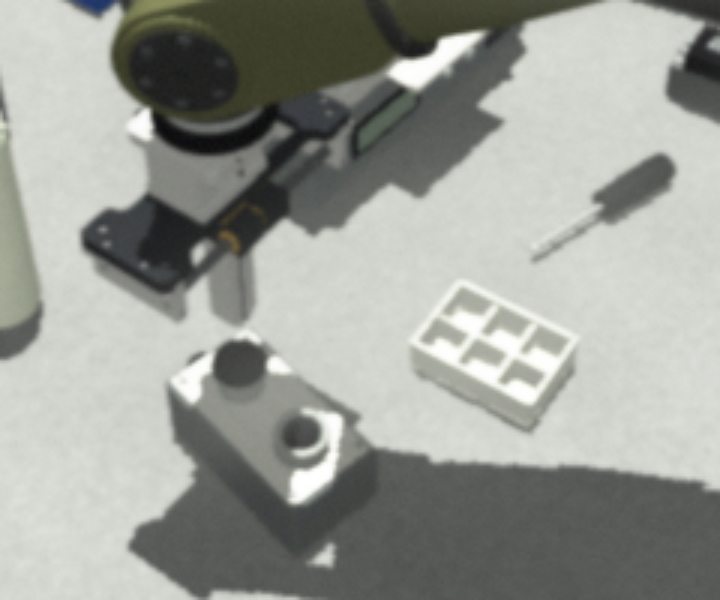

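View pics/w1.png

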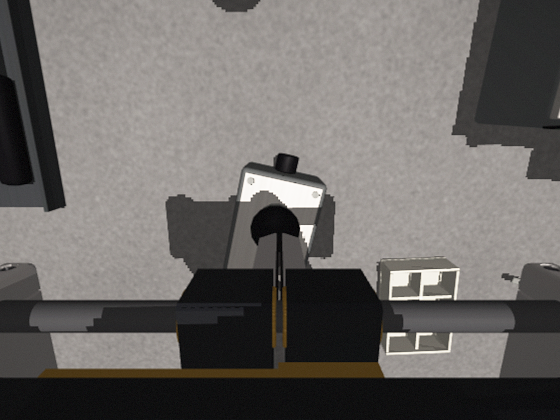

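Request:
{"name": "play_rows", "arguments": {"commands": [{"x": 0.0, "y": -0.001, "z": 0.02, "wx": 0.0, "wy": 0.0, "wz": 0.0, "grip": 0.0}, {"x": 0.0, "y": 0.0, "z": 0.01, "wx": 0.0, "wy": 0.0, "wz": 0.0, "grip": 0.0}, {"x": 0.0, "y": 0.0, "z": 0.004, "wx": 0.0, "wy": 0.0, "wz": 0.0, "grip": 0.0}, {"x": 0.0, "y": 0.0, "z": 0.002, "wx": 0.0, "wy": 0.0, "wz": 0.0, "grip": 0.0}, {"x": 0.0, "y": 0.0, "z": 0.002, "wx": 0.0, "wy": 0.0, "wz": 0.0, "grip": 0.0}]}}

```text
clock: 3.82
eef_pos: [473.9, 320.4, 88.1]
eef_rot: [-3.141, -0.001, 0.0]
wrist_force: [-1.1, -0.2, 4.3]
finger_gap: 0.5
```

Request:
{"name": "play_rows", "arguments": {"commands": [{"x": 0.0, "y": 0.0, "z": 0.002, "wx": 0.0, "wy": 0.0, "wz": 0.0, "grip": 0.0}, {"x": 0.0, "y": 0.0, "z": 0.001, "wx": 0.0, "wy": 0.0, "wz": 0.0, "grip": 0.0}, {"x": 0.0, "y": 0.0, "z": 0.0, "wx": 0.0, "wy": 0.0, "wz": 0.0, "grip": 0.0}]}}

```text
clock: 4.2
eef_pos: [473.9, 320.4, 84.9]
eef_rot: [-3.141, -0.001, -0.0]
wrist_force: [-1.9, -1.4, 5.7]
finger_gap: 0.5
```

Request:
{"name": "play_rows", "arguments": {"commands": [{"x": 0.0, "y": 0.0, "z": 0.001, "wx": 0.0, "wy": 0.0, "wz": 0.0, "grip": 0.0}, {"x": 0.0, "y": 0.0, "z": 0.001, "wx": 0.0, "wy": 0.0, "wz": 0.0, "grip": 0.0}, {"x": 0.0, "y": 0.0, "z": 0.0, "wx": 0.0, "wy": 0.0, "wz": 0.0, "grip": 0.0}]}}

```text
clock: 4.58
eef_pos: [474.1, 320.4, 84.1]
eef_rot: [-3.141, -0.001, 0.0]
wrist_force: [-5.6, -3.7, 17.9]
finger_gap: 0.4
```

Request:
{"name": "play_rows", "arguments": {"commands": [{"x": 0.0, "y": 0.0, "z": 0.0005, "wx": 0.0, "wy": 0.0, "wz": 0.0, "grip": 0.0}, {"x": 0.0, "y": 0.0, "z": 0.0, "wx": 0.0, "wy": 0.0, "wz": 0.0, "grip": 0.0}]}}

```text
clock: 4.82
eef_pos: [474.1, 320.5, 84.1]
eef_rot: [-3.141, -0.002, 0.0]
wrist_force: [-8.5, -4.7, 21.4]
finger_gap: 0.5
```

Request:
{"name": "play_rows", "arguments": {"commands": [{"x": 0.0, "y": 0.0, "z": -0.01, "wx": 0.0, "wy": 0.0, "wz": 0.0, "grip": 0.0}, {"x": 0.0, "y": 0.0, "z": -0.05, "wx": 0.0, "wy": 0.0, "wz": 0.0, "grip": 0.0}, {"x": 0.0, "y": 0.0, "z": -0.06, "wx": 0.0, "wy": 0.0, "wz": 0.0, "grip": 0.0}, {"x": -0.02, "y": 0.05, "z": -0.03, "wx": 0.0, "wy": 0.0, "wz": 0.0, "grip": 0.0}, {"x": -0.02, "y": 0.055, "z": -0.01, "wx": 0.0, "wy": 0.0, "wz": 0.0, "grip": 0.0}, {"x": -0.02, "y": 0.055, "z": 0.0, "wx": 0.0, "wy": 0.0, "wz": 0.0, "grip": 0.0}, {"x": -0.02, "y": 0.055, "z": 0.0, "wx": 0.0, "wy": 0.0, "wz": 0.0, "grip": 0.0}, {"x": -0.02, "y": 0.055, "z": 0.0, "wx": 0.0, "wy": 0.0, "wz": 0.0, "grip": 0.0}, {"x": 0.0, "y": 0.055, "z": 0.0, "wx": 0.0, "wy": 0.0, "wz": 0.0, "grip": 0.0}, {"x": 0.0, "y": 0.0, "z": 0.0, "wx": 0.0, "wy": 0.0, "wz": 0.0, "grip": 0.0}]}}

```text
clock: 6.08
eef_pos: [373.5, -7.4, 242.2]
eef_rot: [3.141, -0.001, -0.005]
wrist_force: [0.4, -0.1, -0.5]
finger_gap: 0.7
```

```bash
python3 st.py; python3 -c "
from h import *
p,d=snap('scene','c2')"
```

```text
clock 6.075
joints [-1.1770e-01 -1.3970e-01  1.9093e+00 -2.0000e-04  1.3712e+00  1.4585e+00]
eef_pos [373.482   -7.3864 242.1734]
eef_rot [ 3.1413e+00 -9.0000e-04 -5.4000e-03]
wrist_force [ 0.4092 -0.1396 -0.5437]
finger_gap 0.6609
```

View pics/c2.png

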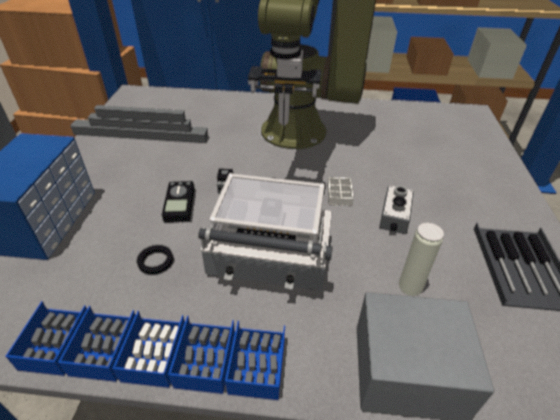

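Request:
{"name": "play_rows", "arguments": {"commands": [{"x": 0.0, "y": 0.0, "z": 0.0, "wx": 0.0, "wy": -8.0, "wz": 0.0, "grip": 0.0}, {"x": 0.0, "y": 0.0, "z": 0.0, "wx": 0.0, "wy": -8.0, "wz": 0.0, "grip": 0.0}, {"x": 0.0, "y": 0.0, "z": 0.0, "wx": 0.0, "wy": -8.0, "wz": 0.0, "grip": 0.0}, {"x": 0.0, "y": 0.0, "z": 0.0, "wx": 0.0, "wy": 0.0, "wz": 0.0, "grip": 0.0}]}}

```text
clock: 6.62
eef_pos: [374.2, -3.6, 240.6]
eef_rot: [-3.142, 0.422, 0.002]
wrist_force: [-0.6, 0.2, 0.7]
finger_gap: 0.5
```

```bash
python3 st.py
```

```text
clock 6.625
joints [-0.0824  0.1449  1.6831 -0.035   1.7338  1.488 ]
eef_pos [374.2476  -3.5576 240.6132]
eef_rot [-3.1416e+00  4.2160e-01  2.1000e-03]
wrist_force [-0.5635  0.1634  0.6656]
finger_gap 0.4527
```

```bash
cat > kin.py <<'E'
import numpy as np, json
from scipy.spatial.transform import Rotation as Ro
from scipy.optimize import least_squares
D=[json.loads(l) for l in open('log.jsonl')]
def fk(q,p):
    h,a1,b,L2,L3,e,d=p[:7]
    Rz=lambda t:Ro.from_euler('z',t);Ry=lambda t:Ro.from_euler('y',t)
    R1=Rz(q[0]);R2=R1*Ry(q[1]);R3=R2*Ry(q[2]);R4=R3*Rz(q[3]*p[8]);R5=R4*Ry(q[4]);R6=R5*Rz(q[5]*p[9])
    x=np.array([0,0,h])+R1.apply([a1,b,0])+R2.apply([0,0,L2])+R3.apply([e,0,L3])+R6.apply([0,0,d])
    return x,R6*Rz(p[7])
def fit():
    def f(p):
        r=[]
        pp=np.r_[p,S]
        for q,x,rp in D:
            X,R=fk(q,pp); r+=list(X-x)
            r+=list(300*(R.inv()*Ro.from_euler('xyz',rp)).as_rotvec())
        return np.array(r)
    best=None
    for s4 in(1,-1):
      for s6 in (1,-1):
        for y0 in(0,np.pi/2,np.pi,-np.pi/2):
          S=[s4,s6]
          o=least_squares(f,[300,0,30,400,400,0,250,y0],x_scale=[100]*7+[1])
          if best is None or o.cost<best[0]-1e-6: best=(o.cost,np.r_[o.x,S],np.abs(o.fun).max())
    return best
if __name__=='__main__':
    c,p,m=fit();print(c,m,p.round(3));np.save('p.npy',p)
E
python3 kin.py
```

```text
1.7534434302400168e-17 3.6253595681046136e-09 [221.2    -0.     36.6   424.2   447.5    40.9   270.635   1.571   1.
   1.   ]
```

```bash
cat > ik.py <<'E'
from kin import *
p=np.load('p.npy')
LO=np.array([-3.03,-.79,.23,-1.04,0.0,-2.55]);HI=np.array([3.03,2.21,2.52,4.18,3.07,2.55])
def ik(x,R,seed):
    def f(q):
        X,RR=fk(q,p);return np.r_[X-x,300*(RR.inv()*R).as_rotvec()]
    o=least_squares(f,np.clip(seed,LO+1e-3,HI-1e-3),bounds=(LO,HI));return o.x,np.sqrt(2*o.cost)
def toolR(d,xh):
    d=np.array(d,float);d/=np.linalg.norm(d);y=np.cross(d,xh);y/=np.linalg.norm(y);return Ro.from_matrix(np.c_[np.cross(y,d),y,d])
E
cat > a.py <<'E'
from ik import *
lip=np.array([508,-10,105.])
for az in (0,-40,40,-70,70):
  for t in (20,30,40,50,60,70):
    a=np.radians(az);tt=np.radians(t)
    d=np.array([np.sin(tt)*np.cos(a),np.sin(tt)*np.sin(a),-np.cos(tt)])
    x=lip+np.array([25*1,0,-20.])
    res=[]
    for roll in (0,90,180,270):
      R=toolR(d,[1,0,0.3])*Ro.from_euler('z',roll,degrees=True)
      for s in ([0,.3,1.6,0,1,1.5],[0,.3,1.6,3.1,1,-1.5],[0,.3,1.6,1.5,1,0],[0,.3,1.6,-.9,1,0]):
        q,e=ik(x,R,np.array(s))
        if e<1: res.append((roll,*q.round(2)))
    print(az,t,'eff',round(np.degrees(np.arctan2(d[0],-d[2]))),sorted(set(res))[:6])
E
python3 a.py
```

```text
0 20 eff 20 [(0, np.float64(-0.11), np.float64(0.24), np.float64(1.96), np.float64(0.06), np.float64(0.6), np.float64(1.42)), (180, np.float64(-0.11), np.float64(0.24), np.float64(1.96), np.float64(0.06), np.float64(0.6), np.float64(-1.72)), (270, np.float64(-0.11), np.float64(0.24), np.float64(1.96), np.float64(0.06), np.float64(0.6), np.float64(-0.15))]
0 30 eff 30 [(0, np.float64(-0.12), np.float64(0.19), np.float64(2.08), np.float64(0.17), np.float64(0.36), np.float64(1.31)), (180, np.float64(-0.12), np.float64(0.19), np.float64(2.08), np.float64(0.17), np.float64(0.36), np.float64(-1.83)), (270, np.float64(-0.12), np.float64(0.19), np.float64(2.08), np.float64(0.17), np.float64(0.36), np.float64(-0.26))]
0 40 eff 40 [(0, np.float64(-0.13), np.float64(0.17), np.float64(2.19), np.float64(0.77), np.float64(0.12), np.float64(0.7)), (90, np.float64(-0.13), np.float64(0.17), np.float64(2.19), np.float64(0.77), np.float64(0.12), np.float64(2.27)), (180, np.float64(-0.13), np.float64(0.17), np.float64(2.19), np.float64(0.77), np.float64(0.12), np.float64(-2.44)), (270, np.float64(-0.13)
[... 7725 characters left out ...]
0, np.float64(-0.54), np.float64(0.58), np.float64(1.81), np.float64(1.07), np.float64(1.31), np.float64(0.33)), (90, np.float64(-0.54), np.float64(0.58), np.float64(1.81), np.float64(1.07), np.float64(1.31), np.float64(1.9)), (270, np.float64(-0.54), np.float64(0.58), np.float64(1.81), np.float64(1.07), np.float64(1.31), np.float64(-1.24))]
70 70 eff 43 [(0, np.float64(-0.58), np.float64(0.67), np.float64(1.8), np.float64(1.18), np.float64(1.44), np.float64(0.25)), (90, np.float64(-0.58), np.float64(0.67), np.float64(1.8), np.float64(1.18), np.float64(1.44), np.float64(1.83)), (270, np.float64(-0.58), np.float64(0.67), np.float64(1.8), np.float64(1.18), np.float64(1.44), np.float64(-1.32))]
```

```bash
cat > b.py <<'E'
from ik import *
from h import manip
s=manip.read_state();q=s['joints'];x=s['eef_pos'];R=Ro.from_euler('xyz',s['eef_rot'])
for az,t in((25,55),(25,50),(30,55),(35,55)):
    a,tt=np.radians([az,t]);d=np.array([np.sin(tt)*np.cos(a),np.sin(tt)*np.sin(a),-np.cos(tt)])
    Rt=toolR(d,[np.cos(a),np.sin(a),0.0])
    rv=(R.inv()*Rt).as_rotvec(degrees=True);print(az,t,'rotvec',rv.round(2),np.linalg.norm(rv))
    N=int(np.ceil(np.linalg.norm(rv)/8));qq=q.copy();mx=0;es=[]
    path=[(x,R*Ro.from_rotvec(rv*k/N,degrees=True)) for k in range(1,N+1)]
    for tgt,n in (([440,0,120],8),([528,0,55],6),([528,0,73],3)):
        x0=path[-1][0];path+=[(x0+(np.array(tgt)-x0)*k/n,Rt) for k in range(1,n+1)]
    for th in np.linspace(0,.95,20):
        r=np.array([-217,-30.]);c,ss=np.cos(th),np.sin(th)
        dl=np.array([c*r[0]+ss*r[1]-r[0],-ss*r[0]+c*r[1]-r[1]]);path.append((np.array([528+dl[0],0,73+dl[1]]),Rt))
    J=[]
    for X,RR in path:
        q2,e=ik(X,RR,qq);J.append(q2);es.append(e);mx=max(mx,np.abs(q2-qq).max());qq=q2
    J=np.array(J);print('N',N,'err',max(es),'maxstep',mx,'step/row by joint',np.abs(np.diff(J,axis=0)).max(0).round(2));print('min j5',J[:,4].min());print(J[N-1].round(2),J[N+13].round(2),J[-1].round(2),path[-1][0].round(0))
E
python3 b.py
```

```text
25 55 rotvec [  7.16  77.83 -25.98] 82.35880118876376
N 11 err 1.343862054154586e-10 maxstep 0.24750971232394348 step/row by joint [0.1  0.08 0.07 0.19 0.1  0.25]
min j5 0.6429819535556899
[-0.7  -0.52  2.44  1.06  1.02 -0.07] [-0.39  0.36  2.26  1.88  0.68 -0.95] [-0.32  0.04  1.97  1.13  0.67  0.04] [594.   0. 262.]
25 50 rotvec [  5.97  72.92 -26.  ] 77.64815482231187
N 10 err 1.9410479353359498e-11 maxstep 0.2554167897276346 step/row by joint [0.1  0.08 0.08 0.19 0.11 0.26]
min j5 0.5784128678838739
[-0.63 -0.52  2.4   0.93  0.99  0.07] [-0.36  0.32  2.23  1.73  0.59 -0.77] [-0.3   0.04  1.92  0.94  0.69  0.23] [594.   0. 262.]
30 55 rotvec [  8.6   77.24 -31.18] 83.73448021421095
N 11 err 2.48943002211195e-11 maxstep 0.2386796514371903 step/row by joint [0.1  0.08 0.07 0.17 0.1  0.24]
min j5 0.728095966972755
[-0.73 -0.46  2.41  1.06  1.1  -0.16] [-0.42  0.38  2.22  1.74  0.74 -0.91] [-0.36  0.07  1.94  1.13  0.77 -0.02] [594.   0. 262.]
35 55 rotvec [ 10.03  76.53 -36.38] 85.33193190987978
N 11 err 5.444051599674994e-11 maxstep 0.23429554541892503 step/row by joint [0.09 0.08 0.07 0.16 0.1  0.23]
min j5 0.7972000925887394
[-0.75 -0.4   2.38  1.05  1.18 -0.24] [-0.45  0.4   2.18  1.62  0.8  -0.87] [-0.38  0.1   1.91  1.12  0.87 -0.08] [594.   0. 262.]
```

Request:
{"name": "play_rows", "arguments": {"commands": [{"x": 0.0, "y": 0.0, "z": 0.0, "wx": 0.65, "wy": 7.08, "wz": -2.36, "grip": 0.0}, {"x": 0.0, "y": 0.0, "z": 0.0, "wx": 0.65, "wy": 7.08, "wz": -2.36, "grip": 0.0}, {"x": 0.0, "y": 0.0, "z": 0.0, "wx": 0.65, "wy": 7.08, "wz": -2.36, "grip": 0.0}, {"x": 0.0, "y": 0.0, "z": 0.0, "wx": 0.65, "wy": 7.08, "wz": -2.36, "grip": 0.0}, {"x": 0.0, "y": 0.0, "z": 0.0, "wx": 0.65, "wy": 7.08, "wz": -2.36, "grip": 0.0}, {"x": 0.0, "y": 0.0, "z": 0.0, "wx": 0.65, "wy": 7.08, "wz": -2.36, "grip": 0.0}, {"x": 0.0, "y": 0.0, "z": 0.0, "wx": 0.65, "wy": 7.08, "wz": -2.36, "grip": 0.0}, {"x": 0.0, "y": 0.0, "z": 0.0, "wx": 0.65, "wy": 7.08, "wz": -2.36, "grip": 0.0}, {"x": 0.0, "y": 0.0, "z": 0.0, "wx": 0.65, "wy": 7.08, "wz": -2.36, "grip": 0.0}, {"x": 0.0, "y": 0.0, "z": 0.0, "wx": 0.65, "wy": 7.08, "wz": -2.36, "grip": 0.0}, {"x": 0.0, "y": 0.0, "z": 0.0, "wx": 0.65, "wy": 7.08, "wz": -2.36, "grip": 0.0}, {"x": 0.0, "y": 0.0, "z": 0.0, "wx": 0.0, "wy": 0.0, "wz": 0.0, "grip": 0.0}, {"x": 0.0, "y": 0.0, "z": 0.0, "wx": 0.0, "wy": 0.0, "wz": 0.0, "grip": 0.0}]}}

```text
clock: 8.25
eef_pos: [373.7, -4.7, 242.4]
eef_rot: [3.139, -0.961, 0.435]
wrist_force: [1.0, 0.9, 1.0]
finger_gap: 0.5
```

```bash
python3 st.py
cat > w.py <<'E'
import sys
from ik import *
from h import manip
s=manip.read_state();R=Ro.from_euler('xyz',s['eef_rot'])
print('d',R.as_matrix()[:,2].round(3),'x',R.as_matrix()[:,0].round(3))
for a in sys.argv[1:]:
    v=np.array(eval(a),float);print(a,'->tool',R.inv().apply(v).round(2), 'from here',R.inv().apply(v-s['eef_pos']).round(1))
E
python3 w.py [440,0,120] [528,0,55] [0,0,1] [1,0,0]
python3 -c "
from h import *
snap('wrist','w3');p,d=snap('side','s3');
Q=cloud('side',np.load('pics/side0.npz')['d'])
z=Q[...,2]
for nm,(v0,v1,u0,u1) in dict(next=(200,240,380,415),scr=(245,290,335,390),tray=(290,340,295,355)).items():
    m=np.zeros(z.shape,bool);m[v0:v1,u0:u1]=1;m&=z>15;print(nm,Q[m].min(0).round(),Q[m].max(0).round())
"
```

```text
clock 8.25
joints [-0.7011 -0.524   2.443   1.0563  1.021  -0.062 ]
eef_pos [373.7362  -4.724  242.3651]
eef_rot [ 3.1388 -0.961   0.4346]
wrist_force [0.9575 0.8628 0.9761]
finger_gap 0.4648
d [ 0.745  0.343 -0.573] x [0.519 0.241 0.82 ]
[440,0,120] ->tool [326.92 184.57 258.95] from here [-64.8  23.3 121. ]
[528,0,55] ->tool [319.35 221.34 361.71] from here [-72.3  60.1 223.8]
[0,0,1] ->tool [ 0.82  0.   -0.57] from here [-390.9 -161.3 -138.5]
[1,0,0] ->tool [0.52 0.42 0.74] from here [-391.2 -160.9 -137.2]
next [   6. -306.   15.] [437. 801. 950.]
scr [  6. -80.  15.] [392. 801. 950.]
tray [  6. 129.  15.] [412. 801. 950.]
```

View pics/w3.png

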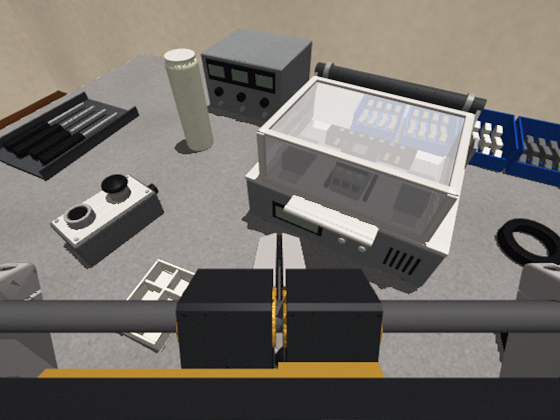

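View pics/s3.png

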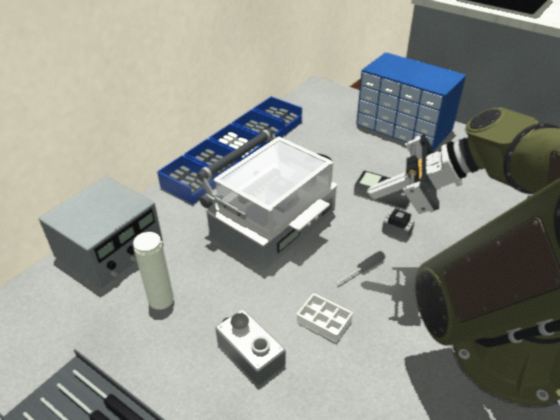

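```bash
cat > wr.py <<'E'
from ik import *
from h import *
s=manip.read_state();R=Ro.from_euler('xyz',s['eef_rot']);i=manip.camera_info('wrist');T=np.array(i['tool_from_camera']);K=np.array(i['intrinsics'])
n=np.load('pics/w3.npz');d=n['d'];p=n['p']
def ray(u,v,z):
    dr=R.apply(T[:3,:3]@np.array([(u-K[0,2])/K[0,0],-(v-K[1,2])/K[1,1],-1]));o=s['eef_pos']+R.apply(T[:3,3])
    return o+dr*(z-o[2])/dr[2]
def pt(u,v):
    D=d[v,u];return s['eef_pos']+R.apply(T[:3,:3]@(D*np.array([(u-K[0,2])/K[0,0],-(v-K[1,2])/K[1,1],-1]))+T[:3,3])
for u,v in((276,214),(372,240)): print('lip ray',ray(u,v,105).round(1))
for u,v in((280,212),(300,220),(325,227),(350,235),(368,239),(295,200),(335,209),(370,222)): print(u,v,pt(u,v).round(1))
print('stop',pt(115,180).round(0),pt(115,184).round(0)); print('hood front corners',ray(263,133,180).round(),ray(466,193,180).round())
cv2.imwrite('pics/w3z.png',cv2.resize(p[180:270,240:410,::-1],None,fx=4.6,fy=4.6,interpolation=2))
E
python3 wr.py
```

```text
lip ray [502.9  59.2 105. ]
lip ray [515.  -65.2 105. ]
280 212 [547.7  73.8  54.3]
300 220 [545.   39.3  55.6]
325 227 [508.7  -6.6 106.2]
350 235 [507.5 -38.8 109.4]
368 239 [510.1 -60.2 110.4]
295 200 [534.   45.3 108.1]
335 209 [542.9  -8.8 106.5]
370 222 [539.  -56.2 108.3]
stop [471. 317.  90.] [466. 312.  89.]
hood front corners [562. 105. 180.] [ 557. -137.  180.]
```

View pics/w3z.png

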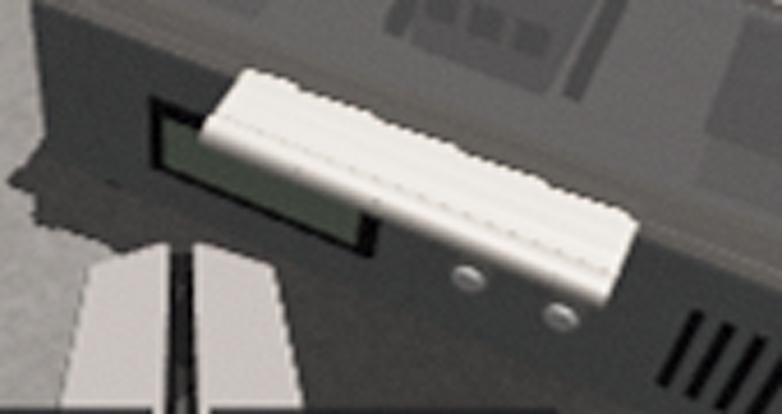

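Request:
{"name": "play_rows", "arguments": {"commands": [{"x": -0.0162, "y": 0.0058, "z": 0.0302, "wx": 0.0, "wy": 0.0, "wz": 0.0, "grip": 0.0}, {"x": -0.0162, "y": 0.0058, "z": 0.0302, "wx": 0.0, "wy": 0.0, "wz": 0.0, "grip": 0.0}, {"x": -0.0162, "y": 0.0058, "z": 0.0302, "wx": 0.0, "wy": 0.0, "wz": 0.0, "grip": 0.0}, {"x": -0.0162, "y": 0.0058, "z": 0.0302, "wx": 0.0, "wy": 0.0, "wz": 0.0, "grip": 0.0}, {"x": 0.0, "y": 0.0, "z": 0.0, "wx": 0.0, "wy": 0.0, "wz": 0.0, "grip": 0.0}, {"x": -0.0015, "y": 0.0079, "z": 0.0205, "wx": 0.0, "wy": 0.0, "wz": 0.0, "grip": 0.0}, {"x": -0.0015, "y": 0.0079, "z": 0.0205, "wx": 0.0, "wy": 0.0, "wz": 0.0, "grip": 0.0}, {"x": 0.0, "y": 0.0, "z": 0.0, "wx": 0.0, "wy": 0.0, "wz": 0.0, "grip": 0.0}]}}

```text
clock: 9.35
eef_pos: [475.9, -0.4, 95.2]
eef_rot: [3.139, -0.964, 0.437]
wrist_force: [-1.3, 0.5, 0.4]
finger_gap: -0.2
```

```bash
python3 st.py;python3 w.py [528,-3,55]; python3 -c "
from h import *
snap('wrist','w4');p,d=snap('side','s4')
cv2.imwrite('pics/s4z.png',cv2.resize(p[120:340,200:460,::-1],None,fx=2.8,fy=2.8))"
```

```text
clock 9.35
joints [-0.4565  0.1555  2.3786  1.724   0.7029 -0.8156]
eef_pos [ 4.759446e+02 -3.526000e-01  9.520820e+01]
eef_rot [ 3.1391 -0.9641  0.4374]
wrist_force [-1.3023  0.5384  0.3954]
finger_gap -0.2089
d [ 0.745  0.346 -0.57 ] x [0.516 0.241 0.822]
[528,-3,55] ->tool [317.15 225.46 361.11] from here [-6.8 24.3 60.8]
```

View pics/s4z.png

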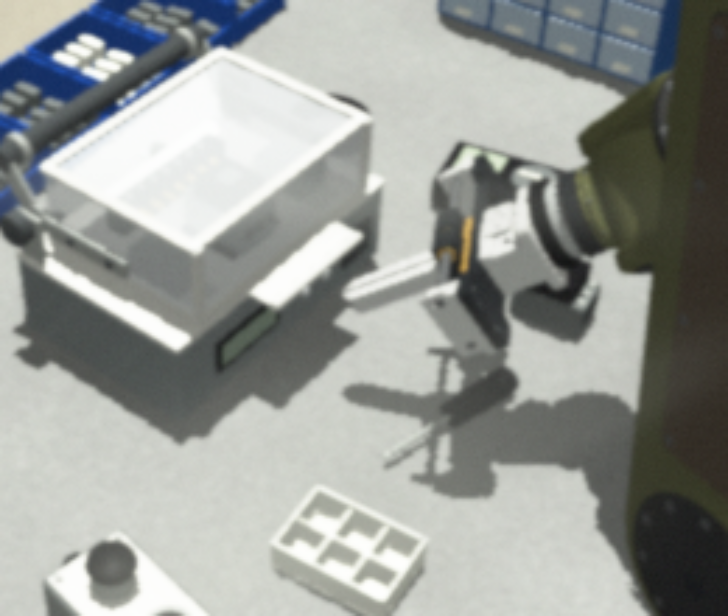

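View pics/w4.png

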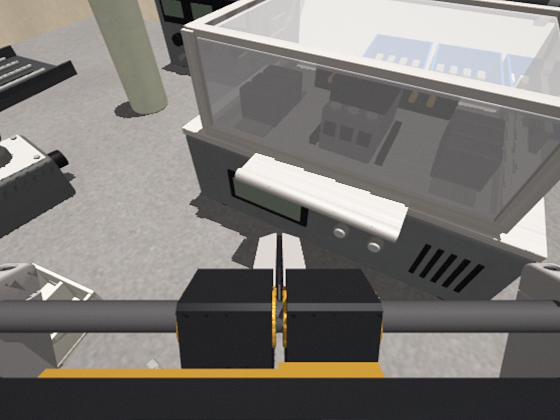

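Run:
```python
from ik import *
from h import *
n=np.load('pics/side0.npz');P=cloud('side',n['d'])
for u,v in((392,212),(400,210),(408,212),(400,222),(398,232)):print(u,v,P[v,u].round())
s=manip.read_state();R=Ro.from_euler('xyz',s['eef_rot'])
for lab,x in(('now',s['eef_pos']),('at55',np.array([528,-3,55.]))):
  for sx in(-37,37):
    for sy in(-88,88): print(lab,[ (x+R.apply([sx,sy,-z])).round().tolist() for z in(97,190)])
```

```text
392 212 [ 386. -187.   60.]
400 210 [ 374. -210.   57.]
408 212 [ 373. -271.    7.]
400 222 [ 353. -166.   58.]
398 232 [ 354. -168.   22.]
now [[347.0, 37.0, 120.0], [277.0, 5.0, 173.0]]
now [[421.0, -123.0, 120.0], [352.0, -155.0, 173.0]]
now [[385.0, 55.0, 181.0], [316.0, 23.0, 234.0]]
now [[459.0, -105.0, 181.0], [390.0, -137.0, 234.0]]
at55 [[400.0, 34.0, 80.0], [330.0, 2.0, 133.0]]
at55 [[474.0, -125.0, 80.0], [404.0, -157.0, 133.0]]
at55 [[438.0, 52.0, 141.0], [368.0, 20.0, 194.0]]
at55 [[512.0, -107.0, 141.0], [442.0, -139.0, 194.0]]
```

Request:
{"name": "play_rows", "arguments": {"commands": [{"x": -0.0017, "y": 0.0061, "z": 0.0152, "wx": 0.0, "wy": 0.0, "wz": 0.0, "grip": 0.0}, {"x": -0.0017, "y": 0.0061, "z": 0.0152, "wx": 0.0, "wy": 0.0, "wz": 0.0, "grip": 0.0}, {"x": -0.0017, "y": 0.0061, "z": 0.0152, "wx": 0.0, "wy": 0.0, "wz": 0.0, "grip": 0.0}, {"x": -0.0017, "y": 0.006, "z": 0.0152, "wx": 0.0, "wy": 0.0, "wz": 0.0, "grip": 0.0}, {"x": 0.0, "y": 0.0, "z": 0.0, "wx": 0.0, "wy": 0.0, "wz": 0.0, "grip": 0.0}]}}

```text
clock: 10.07
eef_pos: [527.5, -3.5, 54.6]
eef_rot: [3.139, -0.964, 0.436]
wrist_force: [-0.0, 0.7, -0.3]
finger_gap: 0.3
```

```bash
python3 st.py; python3 -c "
from h import *
p,d=snap('wrist','w5');p,d=snap('side','s5')
cv2.imwrite('pics/s5z.png',cv2.resize(p[120:340,200:460,::-1],None,fx=2.8,fy=2.8))"
```

```text
clock 10.075
joints [-0.3967  0.364   2.2576  1.8863  0.6914 -0.9601]
eef_pos [527.5442  -3.4717  54.5883]
eef_rot [ 3.139  -0.964   0.4364]
wrist_force [-0.0369  0.7267 -0.3359]
finger_gap 0.3388
```

View pics/s5z.png

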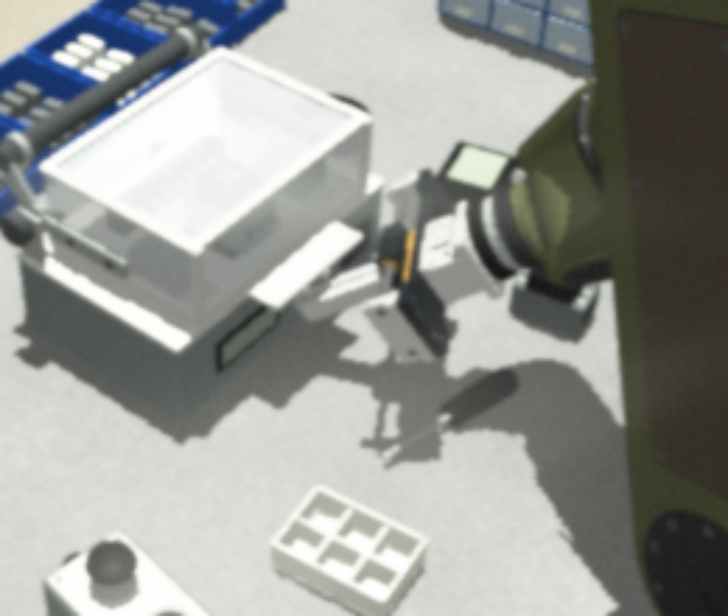

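View pics/w5.png

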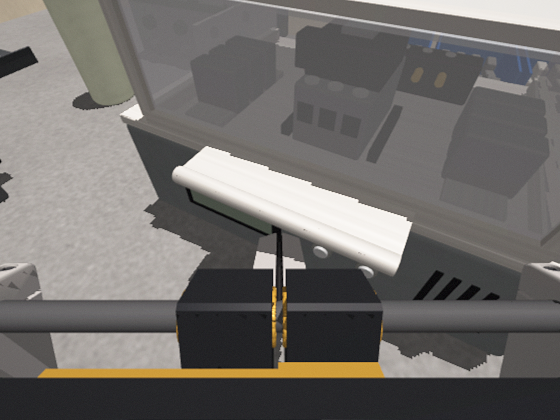

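Request:
{"name": "play_rows", "arguments": {"commands": [{"x": 0.0049, "y": 0.0, "z": -0.0034, "wx": 0.0, "wy": 0.0, "wz": 0.0, "grip": 0.0}, {"x": 0.0049, "y": 0.0, "z": -0.0034, "wx": 0.0, "wy": 0.0, "wz": 0.0, "grip": 0.0}, {"x": 0.0033, "y": 0.0, "z": -0.0023, "wx": 0.0, "wy": 0.0, "wz": 0.0, "grip": 0.0}, {"x": 0.0033, "y": 0.0, "z": -0.0023, "wx": 0.0, "wy": 0.0, "wz": 0.0, "grip": 0.0}, {"x": 0.0033, "y": 0.0, "z": -0.0023, "wx": 0.0, "wy": 0.0, "wz": 0.0, "grip": 0.0}, {"x": 0.0, "y": 0.0, "z": 0.0, "wx": 0.0, "wy": 0.0, "wz": 0.0, "grip": 0.0}]}}

```text
clock: 10.92
eef_pos: [527.1, -3.4, 77.5]
eef_rot: [3.14, -0.962, 0.436]
wrist_force: [-3.9, -0.6, -2.3]
finger_gap: 0.3
```

```bash
python3 st.py
cat > arc.py <<'E'
from ik import *
from h import manip
s=manip.read_state();R=Ro.from_euler('xyz',s['eef_rot']);r=np.array([-217,-30.])
prev=None
for th in np.arange(0,1.0,.05):
    c,ss=np.cos(th),np.sin(th);dl=np.array([c*r[0]+ss*r[1],-ss*r[0]+c*r[1]])
    if prev is not None:
        w=np.array([dl[0]-prev[0],-.06*(dl[0]-prev[0]),dl[1]-prev[1]]);print(round(th,2),w.round(1),R.inv().apply(w).round(1),(dl-r).round(0))
    prev=dl
E
python3 arc.py
```

```text
clock 10.925
joints [-0.3964  0.2947  2.2584  1.8038  0.6713 -0.8538]
eef_pos [527.1167  -3.3853  77.4953]
eef_rot [ 3.1395 -0.9624  0.4356]
wrist_force [-3.8918 -0.6071 -2.3033]
finger_gap 0.2897
0.05 [-1.2  0.1 10.9] [ 8.3 -0.6 -7.1] [-1. 11.]
0.1 [-0.7  0.  10.9] [ 8.6 -0.3 -6.7] [-2. 22.]
0.15 [-0.1  0.  11. ] [ 8.9 -0.1 -6.4] [-2. 33.]
0.2 [ 0.4 -0.  10.9] [ 9.2  0.2 -6. ] [-2. 44.]
0.25 [ 1.  -0.1 10.9] [ 9.4  0.5 -5.5] [-1. 55.]
0.3 [ 1.5 -0.1 10.8] [ 9.7  0.7 -5.1] [ 1. 65.]
0.35 [ 2.  -0.1 10.8] [ 9.9  1.  -4.7] [ 3. 76.]
0.4 [ 2.6 -0.2 10.6] [10.   1.2 -4.2] [ 5. 87.]
0.45 [ 3.1 -0.2 10.5] [10.2  1.5 -3.8] [ 9. 97.]
0.5 [ 3.6 -0.2 10.3] [10.3  1.7 -3.3] [ 12. 108.]
0.55 [ 4.1 -0.2 10.1] [10.4  2.  -2.8] [ 16. 118.]
0.6 [ 4.6 -0.3  9.9] [10.5  2.2 -2.3] [ 21. 128.]
0.65 [ 5.1 -0.3  9.7] [10.5  2.4 -1.8] [ 26. 137.]
0.7 [ 5.6 -0.3  9.4] [10.5  2.7 -1.3] [ 32. 147.]
0.75 [ 6.1 -0.4  9.1] [10.5  2.9 -0.8] [ 38. 156.]
0.8 [ 6.5 -0.4  8.8] [10.5  3.1 -0.3] [ 44. 165.]
0.85 [ 7.  -0.4  8.5] [10.4  3.3  0.2] [ 51. 173.]
0.9 [ 7.4 -0.4  8.1] [10.4  3.5  0.7] [ 59. 181.]
0.95 [ 7.8 -0.5  7.7] [10.3  3.7  1.2] [ 66. 189.]
```

Request:
{"name": "play_rows", "arguments": {"commands": [{"x": 0.0042, "y": -0.0003, "z": -0.0035, "wx": 0.0, "wy": 0.0, "wz": 0.0, "grip": 0.0}, {"x": 0.0042, "y": -0.0003, "z": -0.0035, "wx": 0.0, "wy": 0.0, "wz": 0.0, "grip": 0.0}, {"x": 0.0043, "y": -0.0002, "z": -0.0034, "wx": 0.0, "wy": 0.0, "wz": 0.0, "grip": 0.0}, {"x": 0.0043, "y": -0.0001, "z": -0.0033, "wx": 0.0, "wy": 0.0, "wz": 0.0, "grip": 0.0}, {"x": 0.0044, "y": -0.0001, "z": -0.0032, "wx": 0.0, "wy": 0.0, "wz": 0.0, "grip": 0.0}, {"x": 0.0045, "y": 0.0, "z": -0.0032, "wx": 0.0, "wy": 0.0, "wz": 0.0, "grip": 0.0}, {"x": 0.0046, "y": 0.0001, "z": -0.003, "wx": 0.0, "wy": 0.0, "wz": 0.0, "grip": 0.0}, {"x": 0.0046, "y": 0.0001, "z": -0.003, "wx": 0.0, "wy": 0.0, "wz": 0.0, "grip": 0.0}, {"x": 0.0047, "y": 0.0002, "z": -0.0028, "wx": 0.0, "wy": 0.0, "wz": 0.0, "grip": 0.0}, {"x": 0.0047, "y": 0.0003, "z": -0.0027, "wx": 0.0, "wy": 0.0, "wz": 0.0, "grip": 0.0}]}}

```text
clock: 12.18
eef_pos: [527.0, -3.3, 132.8]
eef_rot: [3.139, -0.963, 0.436]
wrist_force: [-3.2, -0.6, -2.8]
finger_gap: 0.3
```

```bash
python3 st.py; python3 -c "
from h import *
p,d=snap('wrist','w6');p,d=snap('side','s6')
cv2.imwrite('pics/s6z.png',cv2.resize(p[100:320,200:460,::-1],None,fx=2.8,fy=2.8))"
```

```text
clock 12.175
joints [-0.3966  0.1427  2.2437  1.5916  0.6508 -0.5855]
eef_pos [526.984   -3.3306 132.765 ]
eef_rot [ 3.1388 -0.9635  0.4363]
wrist_force [-3.2279 -0.5665 -2.8293]
finger_gap 0.3369
```

View pics/s6z.png

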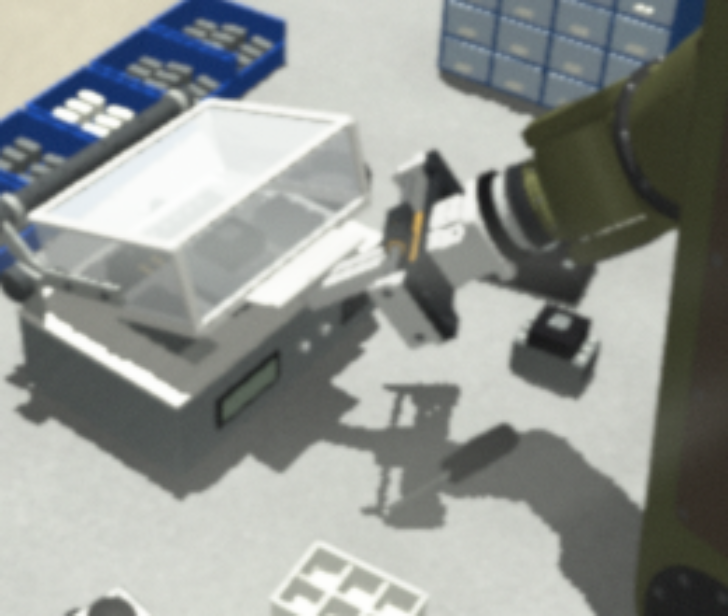

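View pics/w6.png

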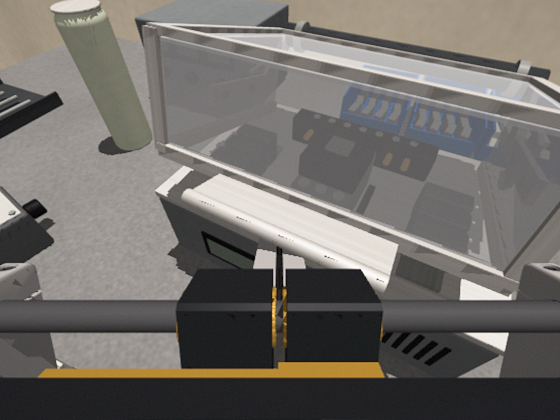

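Request:
{"name": "play_rows", "arguments": {"commands": [{"x": 0.0048, "y": 0.0004, "z": -0.0026, "wx": 0.0, "wy": 0.0, "wz": 0.0, "grip": 0.0}, {"x": 0.0048, "y": 0.0004, "z": -0.0025, "wx": 0.0, "wy": 0.0, "wz": 0.0, "grip": 0.0}, {"x": 0.0049, "y": 0.0005, "z": -0.0024, "wx": 0.0, "wy": 0.0, "wz": 0.0, "grip": 0.0}, {"x": 0.005, "y": 0.0005, "z": -0.0023, "wx": 0.0, "wy": 0.0, "wz": 0.0, "grip": 0.0}, {"x": 0.005, "y": 0.0006, "z": -0.0021, "wx": 0.0, "wy": 0.0, "wz": 0.0, "grip": 0.0}, {"x": 0.005, "y": 0.0006, "z": -0.0021, "wx": 0.0, "wy": 0.0, "wz": 0.0, "grip": 0.0}, {"x": 0.0051, "y": 0.0007, "z": -0.0019, "wx": 0.0, "wy": 0.0, "wz": 0.0, "grip": 0.0}, {"x": 0.0051, "y": 0.0008, "z": -0.0018, "wx": 0.0, "wy": 0.0, "wz": 0.0, "grip": 0.0}, {"x": 0.0051, "y": 0.0008, "z": -0.0017, "wx": 0.0, "wy": 0.0, "wz": 0.0, "grip": 0.0}, {"x": 0.0052, "y": 0.0009, "z": -0.0016, "wx": 0.0, "wy": 0.0, "wz": 0.0, "grip": 0.0}, {"x": 0.0052, "y": 0.001, "z": -0.0014, "wx": 0.0, "wy": 0.0, "wz": 0.0, "grip": 0.0}, {"x": 0.0052, "y": 0.001, "z": -0.0014, "wx": 0.0, "wy": 0.0, "wz": 0.0, "grip": 0.0}, {"x": 0.0052, "y": 0.0011, "z": -0.0012, "wx": 0.0, "wy": 0.0, "wz": 0.0, "grip": 0.0}]}}

```text
clock: 13.9
eef_pos: [546.3, -4.6, 200.8]
eef_rot: [3.139, -0.963, 0.436]
wrist_force: [0.4, 0.2, -1.3]
finger_gap: 0.6
```

```bash
python3 st.py; python3 -c "
from h import *
p,d=snap('wrist','w7');p,d=snap('side','s7')
cv2.imwrite('pics/s7z.png',cv2.resize(p[70:290,200:460,::-1],None,fx=2.8,fy=2.8))"
```

```text
clock 13.9
joints [-0.3789  0.0306  2.1504  1.3336  0.6597 -0.2465]
eef_pos [546.2803  -4.5708 200.7938]
eef_rot [ 3.1391 -0.9633  0.4359]
wrist_force [ 0.3935  0.2382 -1.3115]
finger_gap 0.5776
```

View pics/s7z.png

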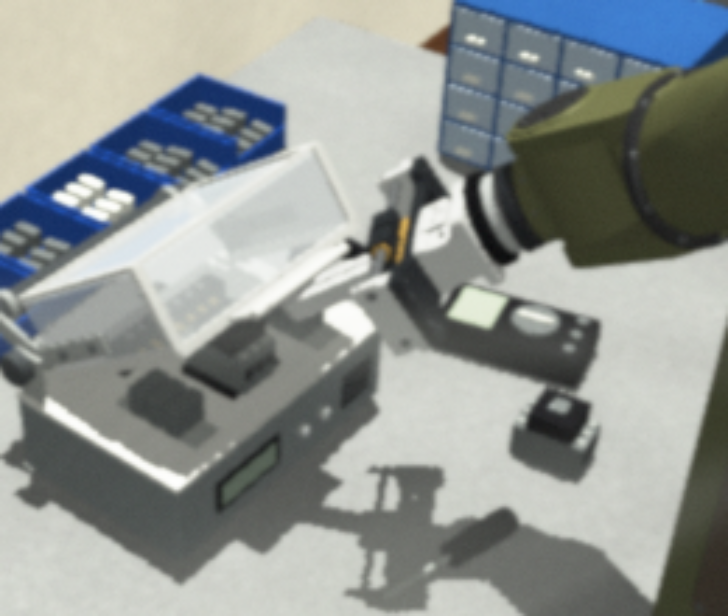

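View pics/w7.png

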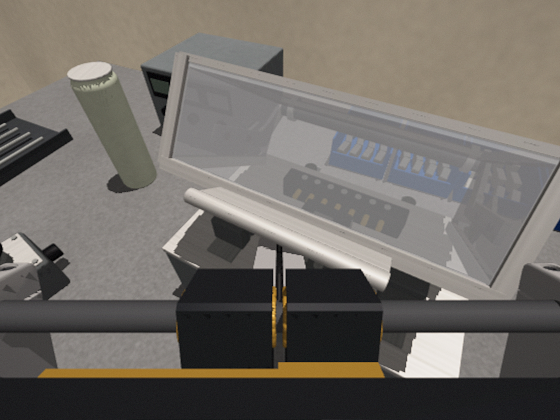

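Request:
{"name": "play_rows", "arguments": {"commands": [{"x": 0.0052, "y": 0.0012, "z": -0.0009, "wx": 0.0, "wy": 0.0, "wz": 0.0, "grip": 0.0}, {"x": 0.0052, "y": 0.0012, "z": -0.0008, "wx": 0.0, "wy": 0.0, "wz": 0.0, "grip": 0.0}, {"x": 0.0052, "y": 0.0013, "z": -0.0007, "wx": 0.0, "wy": 0.0, "wz": 0.0, "grip": 0.0}, {"x": 0.0052, "y": 0.0014, "z": -0.0005, "wx": 0.0, "wy": 0.0, "wz": 0.0, "grip": 0.0}, {"x": 0.0052, "y": 0.0014, "z": -0.0004, "wx": 0.0, "wy": 0.0, "wz": 0.0, "grip": 0.0}, {"x": 0.0052, "y": 0.0015, "z": -0.0003, "wx": 0.0, "wy": 0.0, "wz": 0.0, "grip": 0.0}]}}

```text
clock: 14.75
eef_pos: [563.2, -5.6, 228.5]
eef_rot: [3.139, -0.963, 0.436]
wrist_force: [-0.6, -0.3, 0.2]
finger_gap: 0.2
```

```bash
python3 st.py; python3 -c "
from h import *
p,d=snap('side','s8')
cv2.imwrite('pics/s8z.png',cv2.resize(p[50:270,200:460,::-1],None,fx=2.8,fy=2.8))"
```

```text
clock 14.75
joints [-0.3646  0.0191  2.0841  1.2417  0.6698 -0.1201]
eef_pos [563.1892  -5.5942 228.4755]
eef_rot [ 3.1388 -0.9634  0.4361]
wrist_force [-0.5925 -0.2681  0.243 ]
finger_gap 0.2313
```

View pics/s8z.png

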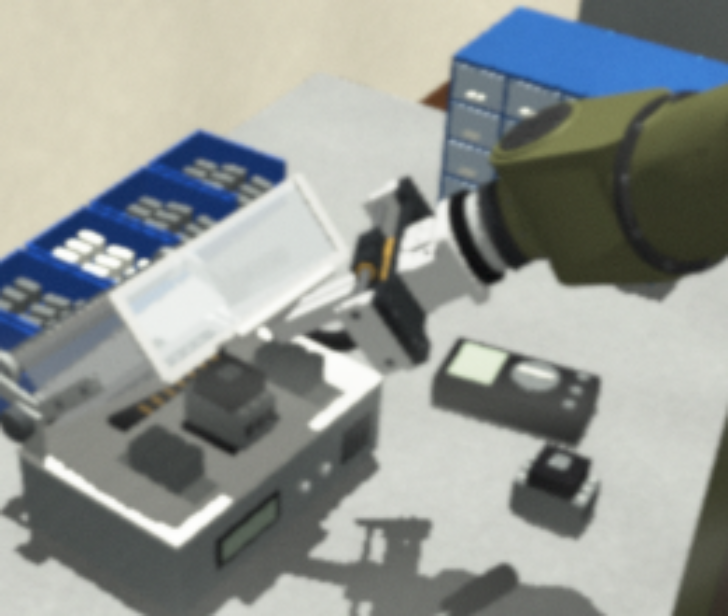

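Near the balance point; continue gently.

Request:
{"name": "play_rows", "arguments": {"commands": [{"x": 0.0052, "y": 0.0016, "z": -0.0001, "wx": 0.0, "wy": 0.0, "wz": 0.0, "grip": 0.0}, {"x": 0.0052, "y": 0.0016, "z": 0.0001, "wx": 0.0, "wy": 0.0, "wz": 0.0, "grip": 0.0}, {"x": 0.0052, "y": 0.0017, "z": 0.0002, "wx": 0.0, "wy": 0.0, "wz": 0.0, "grip": 0.0}, {"x": 0.0052, "y": 0.0017, "z": 0.0003, "wx": 0.0, "wy": 0.0, "wz": 0.0, "grip": 0.0}, {"x": 0.0052, "y": 0.0018, "z": 0.0004, "wx": 0.0, "wy": 0.0, "wz": 0.0, "grip": 0.0}]}}

```text
clock: 15.42
eef_pos: [580.9, -6.6, 249.3]
eef_rot: [3.139, -0.963, 0.436]
wrist_force: [-0.1, 0.0, 0.4]
finger_gap: 0.6
```

```bash
python3 st.py; python3 -c "
from h import *
p,d=snap('side','s9')
cv2.imwrite('pics/s9z.png',cv2.resize(p[20:240,160:420,::-1],None,fx=2.8,fy=2.8))"
```

```text
clock 15.425
joints [-0.3509  0.0269  2.0202  1.1772  0.6784 -0.0291]
eef_pos [580.8752  -6.636  249.2622]
eef_rot [ 3.1389 -0.9633  0.436 ]
wrist_force [-0.1133  0.0055  0.4176]
finger_gap 0.5711
```

View pics/s9z.png

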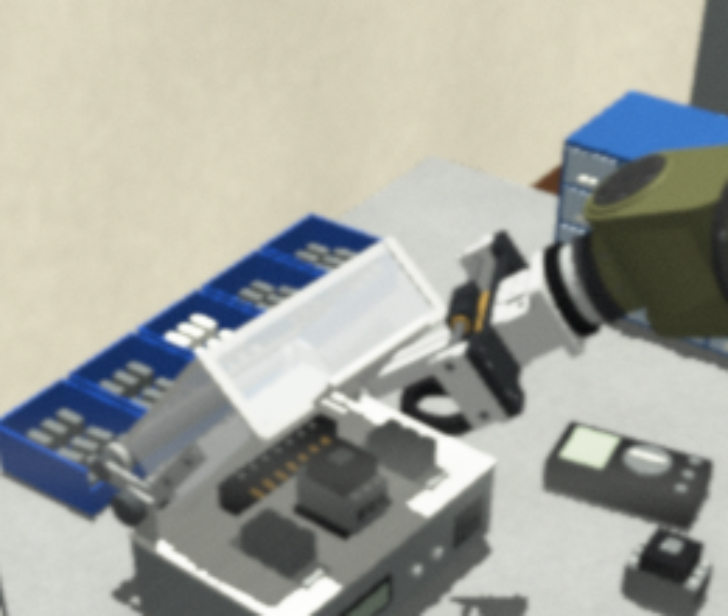

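Request:
{"name": "play_rows", "arguments": {"commands": [{"x": 0.0052, "y": 0.0018, "z": 0.0004, "wx": 0.0, "wy": 0.0, "wz": 0.0, "grip": 0.0}, {"x": 0.0052, "y": 0.0018, "z": 0.0005, "wx": 0.0, "wy": 0.0, "wz": 0.0, "grip": 0.0}, {"x": 0.0, "y": 0.0, "z": 0.0, "wx": 0.0, "wy": 0.0, "wz": 0.0, "grip": 0.0}, {"x": 0.0, "y": 0.0, "z": 0.0, "wx": 0.0, "wy": 0.0, "wz": 0.0, "grip": 0.0}, {"x": 0.0, "y": 0.0, "z": 0.0, "wx": 0.0, "wy": 0.0, "wz": 0.0, "grip": 0.0}, {"x": 0.0, "y": 0.0, "z": 0.0, "wx": 0.0, "wy": 0.0, "wz": 0.0, "grip": 0.0}]}}

```text
clock: 16.23
eef_pos: [588.1, -7.0, 256.9]
eef_rot: [3.139, -0.963, 0.436]
wrist_force: [0.4, 0.5, 0.7]
finger_gap: 0.8
```

```bash
python3 st.py; python3 -c "
from h import *
p,d=snap('side','s10')
cv2.imwrite('pics/s10z.png',cv2.resize(p[20:240,160:420,::-1],None,fx=2.8,fy=2.8))"
```

```text
clock 16.225
joints [-0.3456  0.0324  1.9943  1.154   0.6822  0.0038]
eef_pos [588.1116  -7.0367 256.9076]
eef_rot [ 3.1392 -0.9632  0.4358]
wrist_force [0.4426 0.5223 0.6944]
finger_gap 0.7647
```

View pics/s10z.png

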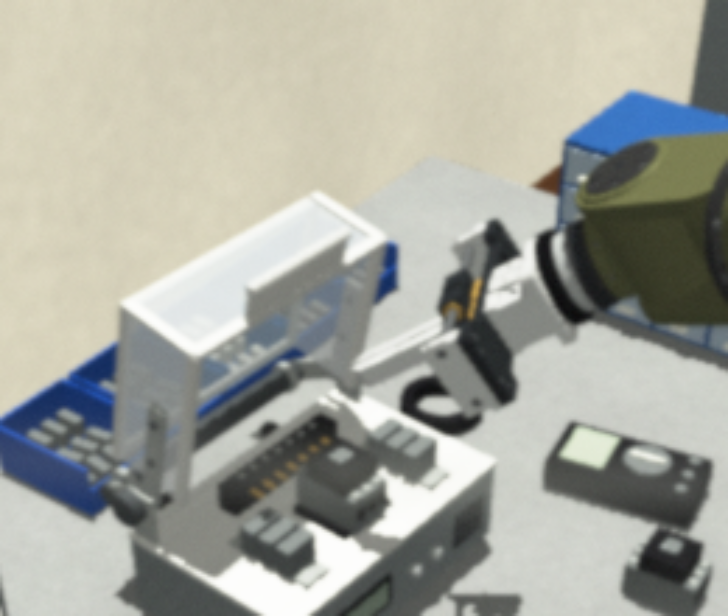

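Request:
{"name": "play_rows", "arguments": {"commands": [{"x": 0.0, "y": 0.0, "z": -0.03, "wx": 0.0, "wy": 0.0, "wz": 0.0, "grip": 0.0}, {"x": 0.0, "y": 0.0, "z": -0.04, "wx": 0.0, "wy": 0.0, "wz": 0.0, "grip": 0.0}, {"x": 0.0, "y": 0.0, "z": -0.04, "wx": 0.0, "wy": 0.0, "wz": 0.0, "grip": 0.0}, {"x": 0.0, "y": 0.0, "z": -0.03, "wx": 0.0, "wy": 0.0, "wz": 0.0, "grip": 0.0}, {"x": 0.0, "y": 0.0, "z": 0.0, "wx": 0.0, "wy": 0.0, "wz": 0.0, "grip": 0.0}, {"x": 0.0, "y": 0.0, "z": 0.0, "wx": 0.0, "wy": 0.0, "wz": 0.0, "grip": 0.0}, {"x": 0.0, "y": 0.0, "z": 0.0, "wx": 0.0, "wy": 0.0, "wz": 0.0, "grip": 0.0}, {"x": 0.0, "y": 0.0, "z": 0.0, "wx": 0.0, "wy": 0.0, "wz": 0.0, "grip": 0.0}, {"x": 0.0, "y": 0.0, "z": 0.0, "wx": 0.0, "wy": 0.0, "wz": 0.0, "grip": 0.0}, {"x": 0.0, "y": 0.0, "z": 0.0, "wx": 0.0, "wy": 0.0, "wz": 0.0, "grip": 0.0}, {"x": 0.0, "y": 0.0, "z": 0.0, "wx": 0.0, "wy": 0.0, "wz": 0.0, "grip": 0.0}, {"x": 0.0, "y": 0.0, "z": 0.0, "wx": 0.0, "wy": 0.0, "wz": 0.0, "grip": 0.0}]}}

```text
clock: 17.77
eef_pos: [483.8, -55.3, 336.9]
eef_rot: [3.139, -0.963, 0.436]
wrist_force: [-0.5, 0.6, 0.3]
finger_gap: 0.2
```

```bash
python3 st.py; python3 -c "
from h import *
p,d=snap('side','s11');p,d=snap('scene','c11')"
```

```text
clock 17.775
joints [-0.5995 -0.2637  2.0586  0.9896  1.0034  0.1205]
eef_pos [483.8189 -55.2779 336.9234]
eef_rot [ 3.1389 -0.9633  0.436 ]
wrist_force [-0.527   0.635   0.3071]
finger_gap 0.2193
```

View pics/s11.png

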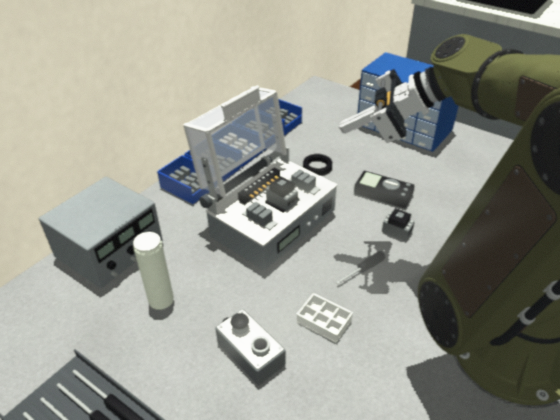

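View pics/c11.png

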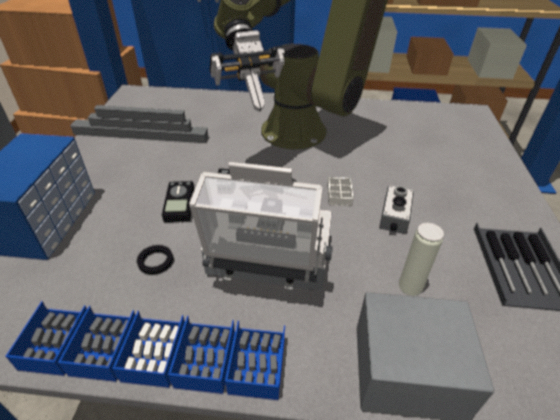

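Request:
{"name": "play_rows", "arguments": {"commands": [{"x": 0.0, "y": 0.0, "z": 0.0, "wx": 0.0, "wy": 0.0, "wz": 0.0, "grip": 0.0}, {"x": 0.0, "y": 0.0, "z": 0.0, "wx": 0.0, "wy": 0.0, "wz": 0.0, "grip": 0.0}, {"x": 0.0, "y": 0.0, "z": 0.0, "wx": 0.0, "wy": 0.0, "wz": 0.0, "grip": 0.0}, {"x": 0.0, "y": 0.0, "z": 0.0, "wx": 0.0, "wy": 0.0, "wz": 0.0, "grip": 0.0}, {"x": 0.0, "y": 0.0, "z": 0.0, "wx": 0.0, "wy": 0.0, "wz": 0.0, "grip": 0.0}, {"x": 0.0, "y": 0.0, "z": 0.0, "wx": 0.0, "wy": 0.0, "wz": 0.0, "grip": 0.0}, {"x": 0.0, "y": 0.0, "z": 0.0, "wx": 0.0, "wy": 0.0, "wz": 0.0, "grip": 0.0}, {"x": 0.0, "y": 0.0, "z": 0.0, "wx": 0.0, "wy": 0.0, "wz": 0.0, "grip": 0.0}, {"x": 0.0, "y": 0.0, "z": 0.0, "wx": 0.0, "wy": 0.0, "wz": 0.0, "grip": 0.0}, {"x": 0.0, "y": 0.0, "z": 0.0, "wx": 0.0, "wy": 0.0, "wz": 0.0, "grip": 0.0}]}}

```text
clock: 19.12
eef_pos: [483.8, -55.3, 336.9]
eef_rot: [3.139, -0.963, 0.436]
wrist_force: [-0.3, -0.7, -0.0]
finger_gap: 0.4
```

```bash
python3 -c "
from h import *
p,d=snap('side','s12')
q=np.load('pics/s11.npz')['p'];print('change s11-s12',(cv2.absdiff(p,q).max(2)>40).sum())
q=np.load('pics/scene0.npz')['p'];c=np.load('pics/c11.npz')['p'];m=(cv2.absdiff(cv2.GaussianBlur(c,(3,3),0),cv2.GaussianBlur(q,(3,3),0)).max(2)>40)
cv2.imwrite('pics/diff.png',m.astype(np.uint8)*255)
P=cloud('side',d);print(P[110:130,190:260:10,:].reshape(-1,3)[::20].round())"
```

```text
change s11-s12 0
[[1476. -542. -181.]
 [ 783. -113.  251.]
 [ 723.   -7.  314.]
 [ 727.   24.  319.]
 [ 737.   47.  320.]
 [ 753.   64.  314.]
 [ 762.   87.  314.]]
```

View pics/diff.png

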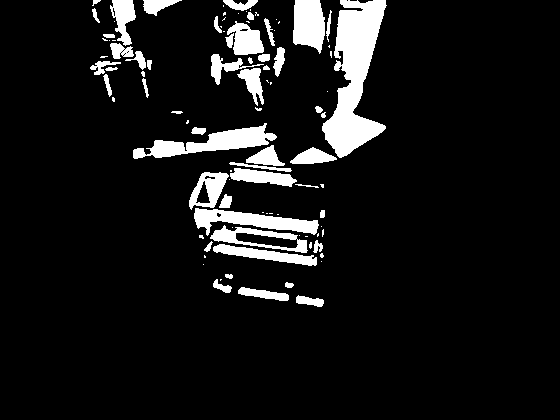

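```bash
python3 -c "
from h import *
print(manip.sign_off(), manip.read_state()['clock'])"
```

```text
the job is handed in; nothing more can be done
the job is handed in; nothing more can be done
```

The stop button was pressed fully in, then the guard was raised past its balance point, and it swung open and stayed there. I handed the job in at about 19 s, against the 53 s limit.

- **Stop button:** I pressed straight down on the dome with shut fingertips. The tip went about 6 mm and stopped at z = 84 mm, with the force up to about 21 N (7 N is fully in). The fingers stayed clear of the start button.
- **Guard:** With the fingertips under the lift tab, I followed its arc at roughly 0.2 rad/s. Forces read at the stops along the way were about 4–5 N at most. The force had dropped to zero near the balance point, and the guard left the fingers and swung back by itself.
- **Last checks:** Two side pictures 1.4 s apart, after I backed the arm away, showed no change, so the guard is resting open. Comparing the scene picture before and after, only the guard, the arm and their shadows differ. The contactor in the jig looks in place through the open hood. The force on the arm was zero within noise.
- **Not measured:** I did not measure the guard's final angle or button travel directly. I judged both from the pictures, the tip height and the force. The hand-in gave no verdict.

One early move call was refused for its format; nothing moved.

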